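# Load the brass flanged bush into the slotted gauging nest

## Task

Pick up the long brass bush with the flange and load it, flange down, into the blue slotted gauging nest: slide it in sideways through the slot's open mouth so that its flange goes underneath the blue plate, right to the closed end of the slot, and leave it standing upright on the nest's base. Leave the dark steel flanged bush and the plain brass sleeve standing where they are.

Things in the scene. Friction and masses are not known exactly. Their poses are not given: they have to be found in the camera images.
- brass_bush_mid (a point): Centre (half-way up, on the axis) of the loose brass flanged bush, the part to load. It stands upright on its flange: flange 64 mm diameter, 7 mm thick, at the bottom; above it a round barrel of 28 mm diameter; 95 mm tall in all, this point 47.5 mm above its underside. z = its axis, up. About 0.4 kg.
- nest_seat (a point): Spot on the fixed nest's base where the bush's underside centre belongs, barrel at the slot's closed end. x points level into the slot, y across it, z up. Base top is 10 mm above the counter; blue plate above it: underside 24, top 32 mm above this point. Slot 42 mm wide, flaring to 70 in the last 25 mm; mouth and base edge 71 mm from here towards -x. Space under plate: 100 wide, 47 mm beyond.
- steel_bush_mid (a point): Centre of the loose dark steel flanged bush, of the same shape and size as the brass one (this point 47.5 mm above its underside). Not to be moved.
- sleeve_mid (a point): Centre of the loose plain brass sleeve without flange, 36 mm diameter, 70 mm tall (this point 35 mm above its underside). Not to be moved.
Mind the look-alikes: they are no part of the job. Leave any pink or white look-alike of the part that bears brass_bush_mid alone.

How it is judged:
By the outcome, as a careful person would: the job done as asked, in the order asked, and still so for the second after the job is handed in, with the robot touching nothing.
It also fails if it takes over 35 s, if anything falls off the work surface, if the arm or the gripper's body presses on something with over 40 N, if the wrist force passes 120 N, or if a joint passes its speed limit or range.

## Robot

A 6-joint arm with a two-finger parallel gripper is mounted at the origin on the work surface. World frame = base frame: x ahead of the robot, y to its left, z up, the work surface at z = 0. Lengths are in m, angles in rad, forces in N, time in s.
With the tool pointing down it reaches from about 0.325 to 0.775 m from the base axis. Payload 5.5 kg.
Tool frame: the origin (TCP) lies between the finger pads; the fingertips stand 11 mm ahead of it and the grasp point (between the pads) lies 8 mm behind it (ctrl.tip_extent is the distance from the TCP to the fingertips, in m); z points along the fingers, y is the direction in which the jaws open and shut (so a half turn about z gives the same grasp; the last joint's range is limited). The gripper opens to 88 mm and grips with 3 to 60 N. Pads are 20 mm wide; open, the fingers measure 115 mm over their backs; the gripper's body (75 mm by 178 mm) begins 61 mm behind the grasp point.
Start: joints at [-1.22, 0.091, 1.231, -0, 1.82, -0.057], TCP at [0.238, -0.551, 0.234] pointing down, gripper open.
Joint ranges: [-2.87, 2.87], [-0.86, 2.18], [0.17, 2.46], [-1.51, 4.65], [0.06, 2.69], [-2.65, 2.65]. Speed limits (rad/s): [2.57, 2.57, 3.01, 3.14, 3.14, 3.14].

## Interface

Orientations are given as a 3x3 rotation matrix whose columns are the frame's x, y, z axes.
In Python, from plant import ctrl gives the robot as it stands.
- The arm moves only by the shell command python3 -m creep 'ROWS'. ROWS is JSON, a list that holds one entry, the list of rows, each a list of 7 numbers: the shift along the tool's x, y, z in cm, then the turn, a rotation vector about the tool's x, y, z in rad, then the opening, from 0 (shut) to 1 (fully open). In form: [[[x, y, z, rx, ry, rz, gripper], ...]]. A call has 1 to 20 rows; each row is the pose to reach, as a shift and turn from the pose commanded when the call began, along the tool's axes at that moment; what a row does not reach only later rows make up. A row lasts 1/12 s, in which the tool goes at most 41.7 mm and 7.16 degrees, less where a joint would pass 70% of its speed; a pose out of reach is approached as far as the arm can. A call with a gripper value outside its range is refused whole. The fingers move at their own pace and stop on an object; the grip force is fixed at half the most. Time passes only in rows, so rows that repeat a pose let the fingers close. It gives the time, the measured TCP pose, the force and the opening at its end, in the units of the state.
- ctrl.get_obs(): the state, without advancing time (a new reading comes with each control period).
- ctrl.camera(name): name is "scene" or "top" or "wrist"; returns a dict with "img" (480x640x3 uint8, red, green, blue), "z_map" (480x640 float32, m along the optical axis (not along the pixel's ray), 0 where there is no reading), "intrinsics" (3x3 intrinsics, pixels), "k1" (the pictures are not rectified: a ray, as slopes to the right and down, at radius r is drawn at 1 + k1 r^2 times it, then the intrinsics apply), "R" (3x3) and "t" (3): a world point X has camera coordinates R X + t; the wrist camera has in their place "hand_eye" (4x4, takes a point from camera to tool coordinates, whose origin is the TCP and whose axes are the flange's). Camera axes: x right, y down, z forward; pixel columns grow to the right and rows downward; lengths in m; the calibration is good to about 2 mm. A picture is of the moment at which its call begins: read the wrist's pose just before it.
- ctrl.hand_in(): hands the job in, once; it reports no verdict.
The state is a dict: "t": time; "joint_pos": joint angles; "joint_vel": joint speeds; "joint_torque": joint torques, N m; "tcp_pos": TCP position; "tool_rot": TCP orientation; "wrist_force": force on the tool from outside, world axes, zero at the start; "torque": the same for the moment, N m; "finger_gap": finger opening in m.
Only numpy, scipy, OpenCV 4.12 (cv2) and the standard library are available. Lean on these libraries where they do the work, as an engineer would, in place of code of your own. Each camera call takes 0.05 s, during which the arm holds its last target.

## Working session

There is one attempt and no reset: what is moved stays moved. The work goes in short steps, Python scripts to look and compute and a shell command to move; the robot and the scene stay as the last step left them, time stands still between calls to the robot, and variables do not carry over. Pictures are saved under pics/ and viewed, and the job is handed in when it is done.

```bash
ls; mkdir -p pics; cat > h.py <<'E'
import numpy as np, cv2
from plant import ctrl
def pt(c,u,v,z=None):
    K=c["intrinsics"];x=(u-K[0,2])/K[0,0];y=(v-K[1,2])/K[1,1]
    a,b=x,y
    for _ in range(30):
        s=1+c["k1"]*(a*a+b*b);a,b=x/s,y/s
    return np.array([a,b,1.])
def world(c,u,v,z=None):  # z: world height plane, else depth
    d=pt(c,u,v)
    R,t=np.array(c["R"]),np.array(c["t"])
    if z is None: return R.T@(d*c["z_map"][int(v),int(u)]-t)
    o=-R.T@t; w=R.T@d
    return o+w*(z-o[2])/w[2]
E
python3 - <<'E'
from h import *
o=ctrl.get_obs();print(o["t"],o["tcp_pos"],o["tool_rot"],o["finger_gap"])
import pickle
for n in("scene","top"):
    c=ctrl.camera(n);pickle.dump(c,open(n+".pkl","wb"));cv2.imwrite(f"pics/{n}0.png",c["img"][:,:,::-1]);print(c["k1"],c["intrinsics"])
E
```

```text
pics
0.0 [ 0.23785162 -0.55053807  0.2325492 ] [[ 9.18001339e-01  3.96576730e-01 -6.62877579e-04]
 [ 3.96577271e-01 -9.17999594e-01  1.79253009e-03]
 [ 1.02354374e-04 -1.90842721e-03 -9.99998174e-01]] 0.08778291043812429
-0.021118500737307613 [[459.2134152    0.         327.25808833]
 [  0.         459.2134152  239.03853516]
 [  0.           0.           1.        ]]
-0.17054246305267898 [[557.46214746   0.         322.48704654]
 [  0.         557.46214746 242.28556235]
 [  0.           0.           1.        ]]
```

View pics/scene0.png

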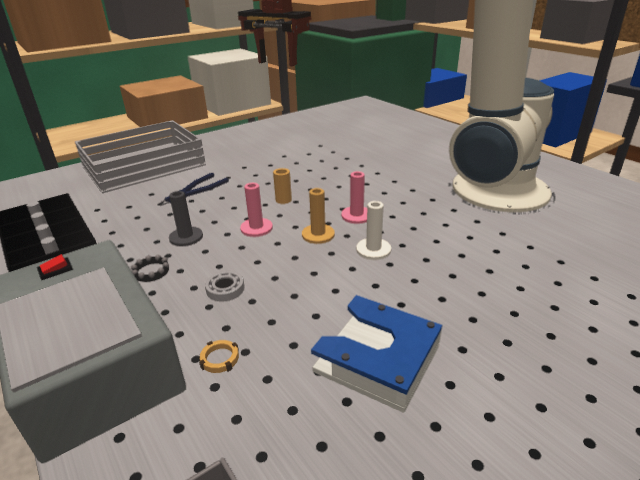

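View pics/top0.png

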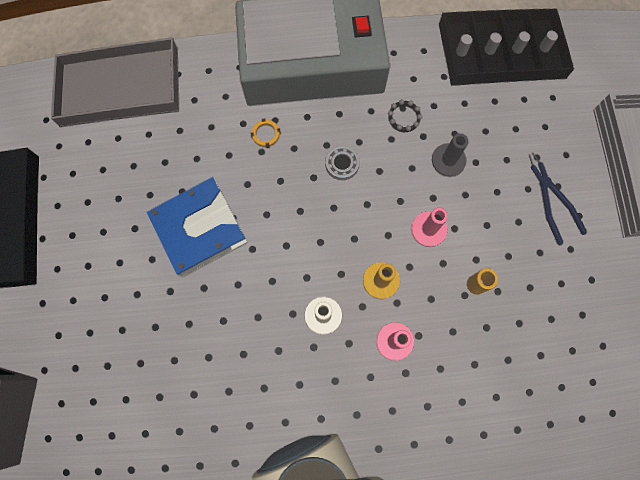

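The top picture shows the brass bush at (382,280), with pinks at (431,229) and (395,342), white at (323,315) and the sleeve at (486,280). The nest is at about (197,225), its mouth towards the right. I'll enlarge it.

```bash
python3 - <<'E'
import pickle,cv2
c=pickle.load(open("top.pkl","rb"));i=c["img"][:,:,::-1]
cv2.imwrite("pics/nest.png",cv2.resize(i[170:280,140:255],None,fx=5,fy=5,interpolation=cv2.INTER_CUBIC))
cv2.imwrite("pics/bush.png",cv2.resize(i[200:370,300:460],None,fx=3.5,fy=3.5,interpolation=cv2.INTER_CUBIC))
E
```

```text
(no output)
```

View pics/nest.png

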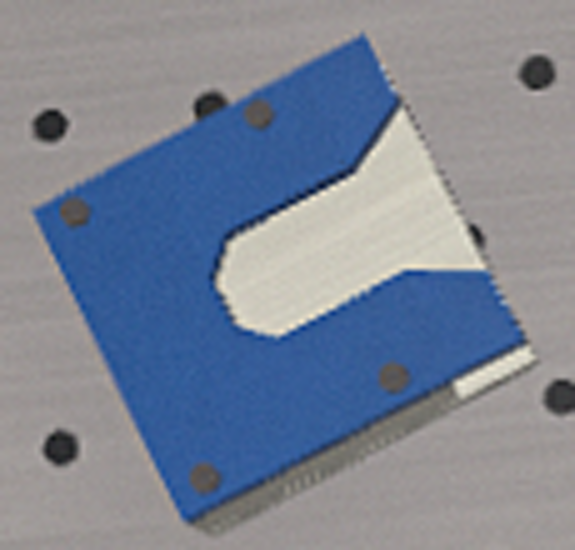

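View pics/bush.png

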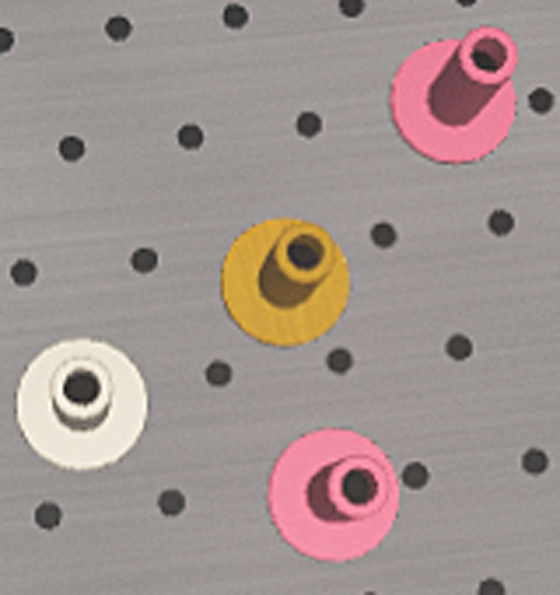

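```bash
cat >> h.py <<'E'
import pickle
def nest(c):
    P=lambda x,y:world(c,x/5+140-.4,y/5+170-.4,.042)
    A,B,C,D=P(365,35),P(35,210),P(187,522),P(525,342)
    return P,A,B,C,D
E
python3 - <<'E'
from h import *
np.set_printoptions(precision=4,suppress=True)
c=pickle.load(open("top.pkl","rb"))
P,A,B,C,D=nest(c)
print("AB,CD,AD,BC",[np.linalg.norm(q) for q in(A-B,C-D,A-D,B-C)])
for q in(B-A,C-D):print("dir",np.degrees(np.arctan2(q[1],q[0])))
q=D-A;print("edge-> dir",np.degrees(np.arctan2(q[1],q[0])))
q=B-A+C-D;x=q/np.linalg.norm(q);y=np.array([-x[1],x[0],0]);ctr=(A+B+C+D)/4
m=(A+D)/2;print("mouth",m,"ctr",ctr,"seat71",m+.071*x)
for n,(a,b) in dict(m1=(400,102),m2=(488,270),f1=(353,172),f2=(407,270),end=(213,285),e1=(225,240),e2=(278,336),e3=(240,325)).items():
    w=P(a,b)-m;print(n,w@x*1e3,w@y*1e3)
Q=lambda a,b,z:world(c,a/3.5+300-.4,b/3.5+200-.4,z)
print("flange",Q(285,282,.007),"ring",Q(305,250,.095))
print("diam",Q(349,282,.007)-Q(222,282,.007))
for n,a,b in(("pinkR",455,101),("white",82,404),("pinkB",334,495)):print(n,Q(a,b,.007))
s=pickle.load(open("scene.pkl","rb"))
cv2.imwrite("pics/s.png",cv2.resize(s["img"][170:260,230:400,::-1],None,fx=4,fy=4,interpolation=cv2.INTER_CUBIC))
cv2.imwrite("pics/s2.png",cv2.resize(s["img"][285:410,305:450,::-1],None,fx=4,fy=4,interpolation=cv2.INTER_CUBIC))
# depth-based cluster at bush
for cam,n in((c,"top"),(s,"scene")):
    z=cam["z_map"];print(n,(z>0).mean())
E
```

```text
AB,CD,AD,BC [np.float64(0.12927612397135965), np.float64(0.12852614869223106), np.float64(0.12458584668227503), np.float64(0.12424463330868794)]
dir 112.98453926443908
dir 112.83304381983872
edge-> dir -157.2932864542392
mouth [0.5872 0.1506 0.042 ] ctr [0.5621 0.21   0.042 ] seat71 [0.5596 0.216  0.042 ]
m1 -0.20069932978605892 -34.35420585063844
m2 -0.09334659281871419 33.88601398648792
f1 25.19857960677616 -19.734274905791576
f2 24.212377297382822 20.448052515912728
end 85.30646900114704 -7.345645737334738
e1 74.78022088450912 -19.656529016326104
e2 73.30477507981223 19.651453831859047
e3 83.15406363359811 9.844217726920157
flange [ 0.4398 -0.0972  0.007 ] ring [ 0.4413 -0.0974  0.095 ]
diam [-0.0066 -0.0623  0.    ]
pinkR [ 0.5219 -0.1941  0.007 ]
white [0.3907 0.0081 0.007 ]
pinkB [ 0.3341 -0.1083  0.007 ]
top 0.9959016927083333
scene 0.995791015625
```

View pics/s.png

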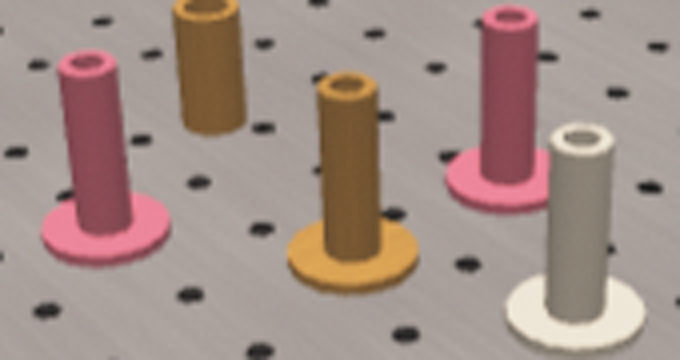

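View pics/s2.png

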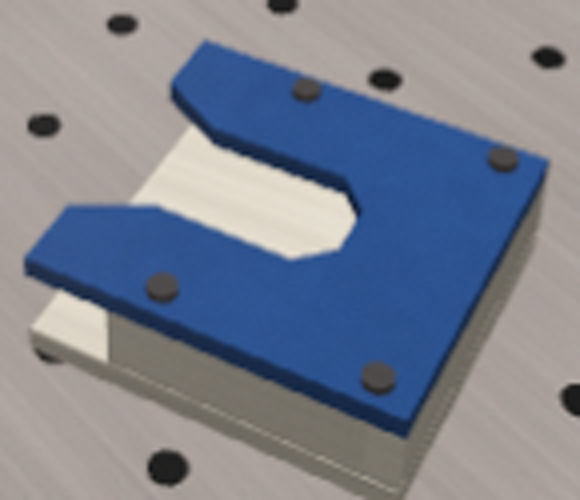

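The scene crop shows the brass bush base at about (318,233) and the nest intact. The tool's jaw axis already lies along the slot, so no turn is needed. Hover above the bush first.

```bash
python3 -m creep '[[[3,-2.8,0.5,0,0,0,1],[6,-5.5,1,0,0,0,1],[9,-8.3,1.5,0,0,0,1],[12,-11,2,0,0,0,1],[15,-13.8,2.5,0,0,0,1],[18,-16.5,3,0,0,0,1],[21,-19.3,3.5,0,0,0,1],[24,-22,4,0,0,0,1],[27,-24.8,4.5,0,0,0,1],[30,-27.6,5,0,0,0,1],[33,-30.3,6,0,0,0,1],[35.5,-32.6,7,0,0,0,1],[36.6,-33.6,7,0,0,0,1],[36.6,-33.6,7,0,0,0,1],[36.6,-33.6,7,0,0,0,1]]]'
python3 - <<'E'
from h import *
o=ctrl.get_obs();print(o["t"],o["tcp_pos"],o["tool_rot"])
c=ctrl.camera("wrist");c["obs"]=o;pickle.dump(c,open("w1.pkl","wb"));cv2.imwrite("pics/w1.png",c["img"][:,:,::-1]);print(c["hand_eye"],c["intrinsics"],c["k1"])
E
```

```text
t: 1.35
tcp_pos: [0.4406, -0.0967, 0.1632]
tool_rot: [[0.917, 0.399, -0.001], [0.399, -0.917, -0.0], [-0.001, -0.0, -1.0]]
wrist_force: [0.1, 0.3, 0.6]
finger_gap: 0.0877
1.35 [ 0.44059148 -0.09670517  0.16324673] [[ 9.17126935e-01  3.98594128e-01 -9.51491454e-04]
 [ 3.98594124e-01 -9.17127409e-01 -2.02445673e-04]
 [-9.53332548e-04 -1.93590522e-04 -9.99999527e-01]]
[[ 5.28309974e-05 -9.57937924e-01 -2.86975487e-01  7.93712414e-02]
 [ 9.99999500e-01 -2.36084813e-04  9.72158177e-04  2.73286942e-04]
 [-9.99017740e-04 -2.86975395e-01  9.57937433e-01 -1.50806319e-01]
 [ 0.00000000e+00  0.00000000e+00  0.00000000e+00  1.00000000e+00]] [[413.47868707   0.         320.36728735]
 [  0.         413.47868707 236.62834044]
 [  0.           0.           1.        ]] -0.024051061667274463
```

View pics/w1.png

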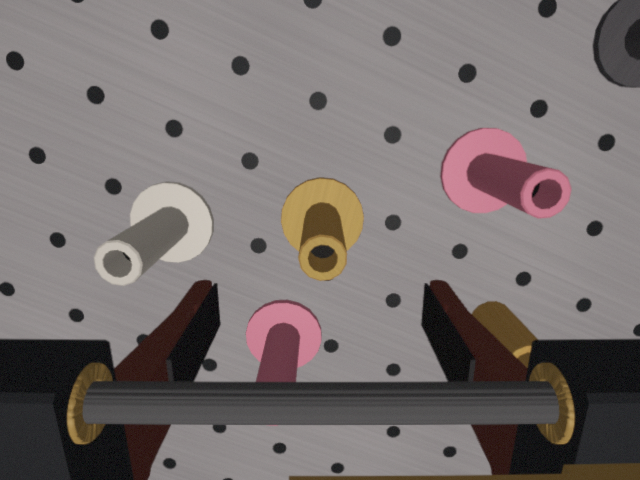

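```bash
python3 - <<'E'
from h import *
c=pickle.load(open("w1.pkl","rb"));o=c["obs"]
H=np.array(c["hand_eye"]);T=np.eye(4);T[:3,:3]=o["tool_rot"];T[:3,3]=o["tcp_pos"]
M=np.linalg.inv(T@H);c["R"],c["t"]=M[:3,:3],M[:3,3]
for a,b,z in((323,258,.095),(322,219,.007)):
    w=world(c,a,b,z);print(w,o["tool_rot"].T@(w-o["tcp_pos"]))
E
```

```text
[ 0.44242807 -0.0980463   0.095     ] [0.00121488 0.00197525 0.06824522]
[ 0.44252392 -0.09783199  0.007     ] [0.0014721  0.00183395 0.15624504]
```

The wrist picture shows the ring centred at (323,258) between the jaws, about 1–2 mm off. Descend with that correction and grip.

```bash
python3 -m creep '[[[0.1,0.15,1.5,0,0,0,1],[0.1,0.15,4,0,0,0,1],[0.1,0.15,6.5,0,0,0,1],[0.1,0.15,9,0,0,0,1],[0.1,0.15,10.3,0,0,0,1],[0.1,0.15,10.3,0,0,0,1],[0.1,0.15,10.3,0,0,0,0.6],[0.1,0.15,10.3,0,0,0,0.25],[0.1,0.15,10.3,0,0,0,0],[0.1,0.15,10.3,0,0,0,0],[0.1,0.15,10.3,0,0,0,0],[0.1,0.15,10.3,0,0,0,0],[0.1,0.15,10.3,0,0,0,0],[0.1,0.15,10.3,0,0,0,0],[0.1,0.15,10.3,0,0,0,0]]]'
```

```text
t: 2.65
tcp_pos: [0.4422, -0.0981, 0.0607]
tool_rot: [[0.918, 0.397, -0.0], [0.397, -0.918, 0.0], [-0.0, -0.0, -1.0]]
wrist_force: [0.0, -0.1, 0.8]
finger_gap: 0.0311
```

```bash
python3 -m creep '[[[0,0,0,0,0,0,0],[0,0,0,0,0,0,0],[0,0,0,0,0,0,0],[0,0,0,0,0,0,0]]]'; python3 -m creep '[[[0,0,-0.5,0,0,0,0],[0,0,-1.5,0,0,0,0],[0,0,-3,0,0,0,0],[0,0,-4.5,0,0,0,0],[0,0,-5.5,0,0,0,0],[0,0,-6,0,0,0,0],[0,0,-6,0,0,0,0],[0,0,-6,0,0,0,0]]]'
python3 - <<'E'
from h import *
for n in("scene","top"):
    c=ctrl.camera(n);cv2.imwrite(f"pics/{n}2.png",c["img"][:,:,::-1])
E
```

```text
t: 2.98
tcp_pos: [0.4421, -0.098, 0.0606]
tool_rot: [[0.918, 0.397, -0.0], [0.397, -0.918, 0.0], [-0.0, -0.0, -1.0]]
wrist_force: [0.5, 1.4, 0.6]
finger_gap: 0.0278
t: 3.65
tcp_pos: [0.4421, -0.0982, 0.1204]
tool_rot: [[0.918, 0.397, -0.0], [0.397, -0.918, 0.0], [-0.0, -0.0, -1.0]]
wrist_force: [0.3, 0.1, -3.6]
finger_gap: 0.0275
```

View pics/scene2.png

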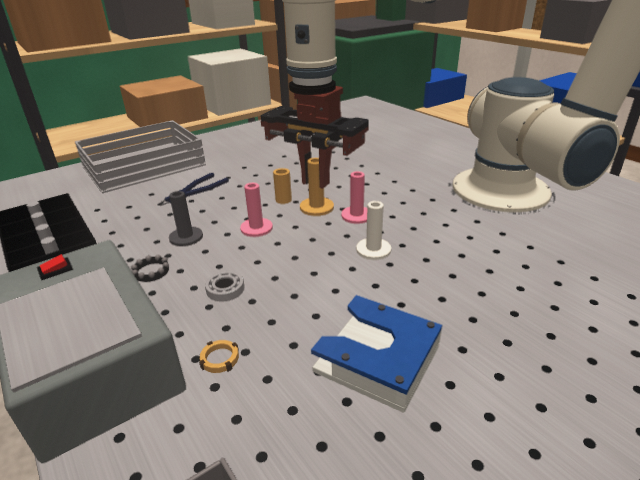

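The scene picture shows the bush lifted and held at (317,185), with the neighbours undisturbed. Carry it to a point in front of the mouth.

```bash
python3 -m creep '[[[0.8,-0.4,0,0,0,0,0],[2.3,-1.2,0,0,0,0,0],[4.3,-2.2,0,0,0,0,0],[6.8,-3.5,0,0,0,0,0],[9.3,-4.8,0,0,0,0,0],[11.8,-6.1,0,0,0,0,0],[14.3,-7.4,0,0,0,0,0],[16.8,-8.6,0,0,0,0,0],[19.3,-9.9,0,0,0,0,0],[21.3,-10.9,0.5,0,0,0,0],[22.6,-11.6,1.5,0,0,0,0],[23.2,-11.9,2.8,0,0,0,0],[23.2,-11.9,3.8,0,0,0,0],[23.2,-11.9,4.3,0,0,0,0],[23.2,-11.9,4.3,0,0,0,0],[23.2,-11.9,4.3,0,0,0,0]]]'
python3 - <<'E'
from h import *
print(ctrl.get_obs()["tcp_pos"])
for n in("scene","top","wrist"):
    c=ctrl.camera(n);pickle.dump(c,open(n+"3.pkl","wb"));i=c["img"][:,:,::-1]
    if n=="scene": i=cv2.resize(i[200:420,200:480],None,fx=2.8,fy=2.7)
    if n=="top": i=cv2.resize(i[130:330,120:380],None,fx=3,fy=3)
    cv2.imwrite(f"pics/{n}3.png",i)
E
```

```text
t: 5.08
tcp_pos: [0.6073, 0.1022, 0.0771]
tool_rot: [[0.918, 0.396, -0.001], [0.396, -0.918, -0.0], [-0.001, -0.0, -1.0]]
wrist_force: [0.2, 0.6, -3.2]
finger_gap: 0.0271
[0.60729579 0.10219114 0.07709493]
```

View pics/scene3.png

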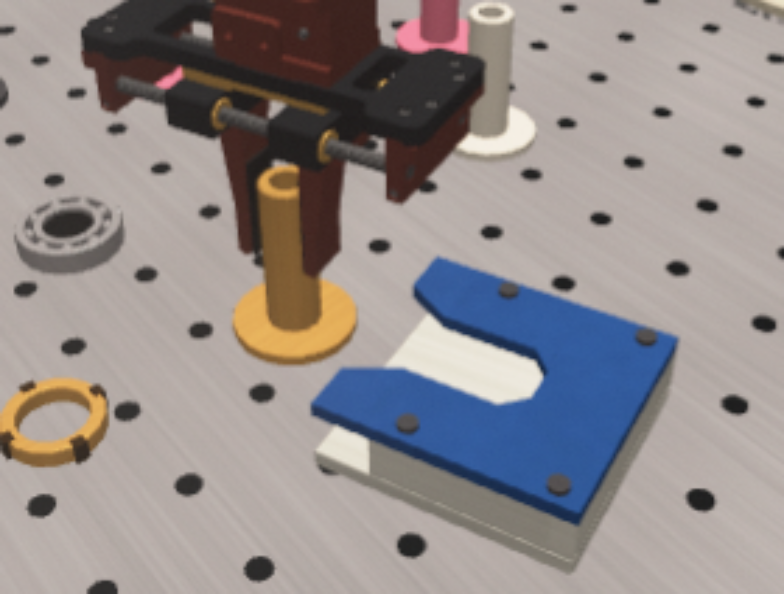

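View pics/top3.png

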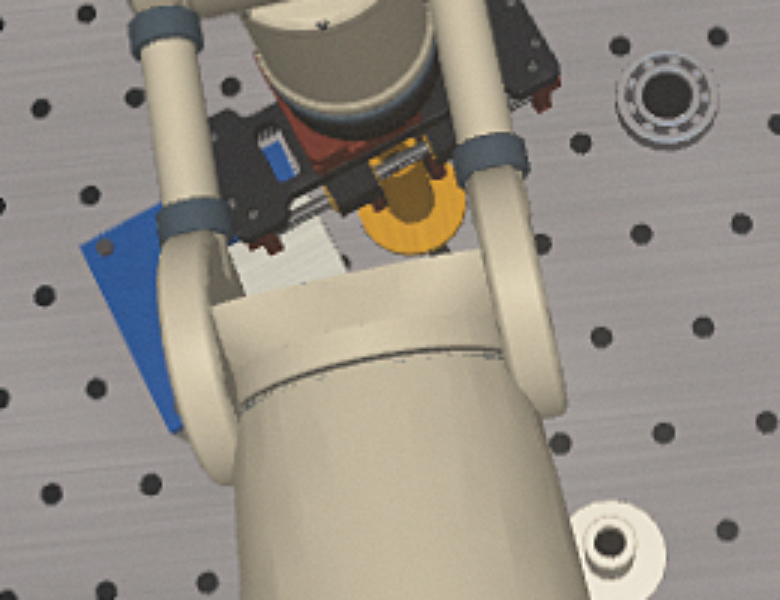

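View pics/wrist3.png

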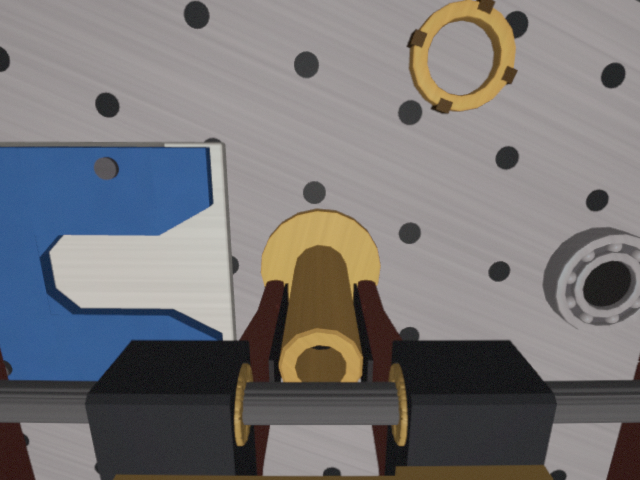

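The scene picture shows the flange level and in front of the mouth, between base and plate height. The wrist picture has the slot edges at rows 235 and 309 and the flange spanning columns 262–380. I'll check the sideways alignment with these.

```bash
python3 - <<'E'
from h import *
o=ctrl.get_obs();c=pickle.load(open("wrist3.pkl","rb"))
H=np.array(c["hand_eye"]);T=np.eye(4);T[:3,:3]=o["tool_rot"];T[:3,3]=o["tcp_pos"]
M=np.linalg.inv(T@H);c["R"],c["t"]=M[:3,:3],M[:3,3]
for n,a,b,z in(("up",62,235,.042),("up",160,235,.042),("low",80,309,.042),("low",172,309,.042),("mouth",212,205,.042),("mouth",222,333,.042),("end",50,272,.037),("flTop",321,210,.024),("flL",262,268,.024),("flR",380,266,.024),("ring",321,364,.112)):
    w=world(c,a,b,z);print(n,w.round(4),(o["tool_rot"].T@(w-o["tcp_pos"])*1e3).round(1))
s=pickle.load(open("scene3.pkl","rb"))
cv2.imwrite("pics/sc3b.png",cv2.resize(s["img"][250:340,270:340,::-1],None,fx=7,fy=6.6,interpolation=cv2.INTER_CUBIC))
E
```

```text
up [0.5818 0.2248 0.042 ] [  24.  -122.9   36.8]
up [0.6004 0.1814 0.042 ] [ 24.  -75.7  36.9]
low [0.5469 0.2074 0.042 ] [ -14.9 -120.7   36.8]
low [0.5656 0.1646 0.042 ] [-14.7 -74.   36.8]
mouth [0.624  0.1634 0.042 ] [ 38.5 -49.8  36.9]
mouth [0.5628 0.137  0.042 ] [-28.2 -49.8  36.8]
end [0.5574 0.2284 0.037 ] [   3.1 -135.9   41.8]
flTop [0.638  0.1143 0.024 ] [31.9  0.8 54.9]
flL [0.5966 0.1306 0.024 ] [  0.4 -30.5  54.9]
flR [0.6225 0.0735 0.024 ] [ 1.5 32.1 54.9]
ring [0.6089 0.1021 0.112 ] [  0.5   0.6 -33.1]
```

View pics/sc3b.png

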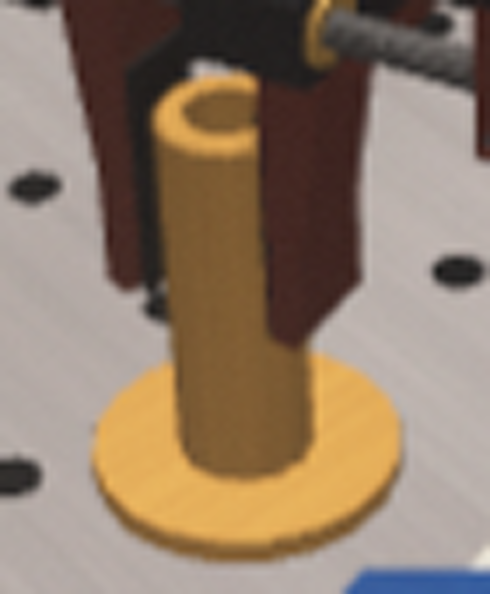

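Slot centre is about 2–3 mm towards tool +x from the bush, and the slot is parallel to tool y. Go in with a 2 mm correction, stopping short of the end.

```bash
python3 -m creep '[[[0.2,-0.5,0,0,0,0,0],[0.2,-1.5,0,0,0,0,0],[0.2,-2.5,0,0,0,0,0],[0.2,-3.5,0,0,0,0,0],[0.2,-4.5,0,0,0,0,0],[0.2,-5.5,0,0,0,0,0],[0.2,-6.5,0,0,0,0,0],[0.2,-7.5,0,0,0,0,0],[0.2,-8.5,0,0,0,0,0],[0.2,-9.5,0,0,0,0,0],[0.2,-10.5,0,0,0,0,0],[0.2,-11,0,0,0,0,0],[0.2,-11.4,0,0,0,0,0],[0.2,-11.4,0,0,0,0,0],[0.2,-11.4,0,0,0,0,0]]]'
python3 - <<'E'
from h import *
print(ctrl.get_obs()["tcp_pos"])
for n in("scene","wrist"):
    c=ctrl.camera(n);pickle.dump(c,open(n+"4.pkl","wb"));i=c["img"][:,:,::-1]
    if n=="scene": i=cv2.resize(i[230:420,270:480],None,fx=3.1,fy=3.1)
    cv2.imwrite(f"pics/{n}4.png",i)
E
```

```text
t: 6.48
tcp_pos: [0.5647, 0.2084, 0.0777]
tool_rot: [[0.918, 0.397, 0.0], [0.397, -0.918, -0.0], [0.0, 0.0, -1.0]]
wrist_force: [-0.2, 0.1, -4.1]
finger_gap: 0.0273
[0.56466985 0.20843306 0.07765907]
```

View pics/scene4.png

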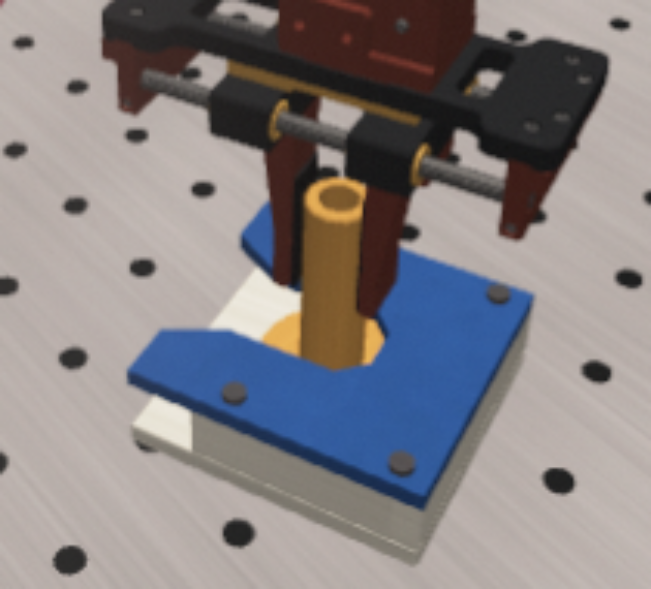

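View pics/wrist4.png

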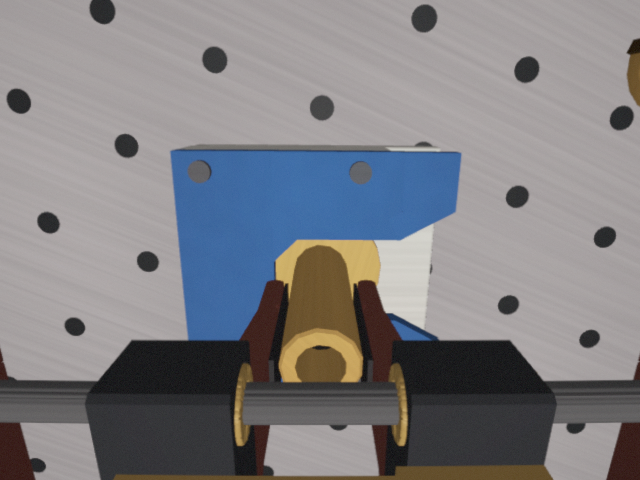

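The flange is under the plate and the barrel is in the slot, about 7 mm from the end. Advance gently, watching the force.

```bash
python3 -m creep '[[[0,-0.2,0,0,0,0,0],[0,-0.4,0,0,0,0,0],[0,-0.5,0,0,0,0,0],[0,-0.5,0,0,0,0,0]]]'
python3 -m creep '[[[0,-0.1,0,0,0,0,0],[0,-0.15,0,0,0,0,0],[0,-0.15,0,0,0,0,0]]]'
```

```text
t: 6.92
tcp_pos: [0.5625, 0.2132, 0.0776]
tool_rot: [[0.918, 0.397, -0.0], [0.397, -0.918, 0.0], [-0.0, -0.0, -1.0]]
wrist_force: [-0.5, 0.0, -3.8]
finger_gap: 0.0276
t: 7.17
tcp_pos: [0.562, 0.2146, 0.0776]
tool_rot: [[0.918, 0.397, -0.0], [0.397, -0.918, -0.0], [-0.0, -0.0, -1.0]]
wrist_force: [1.2, 0.1, -3.3]
finger_gap: 0.0279
```

```bash
python3 -m creep '[[[0,-0.1,0,0,0,0,0],[0,-0.1,0,0,0,0,0]]]'
python3 -m creep '[[[0,-0.1,0,0,0,0,0],[0,-0.1,0,0,0,0,0]]]'
```

```text
t: 7.33
tcp_pos: [0.5616, 0.2155, 0.0776]
tool_rot: [[0.918, 0.397, -0.0], [0.397, -0.918, 0.0], [0.0, -0.0, -1.0]]
wrist_force: [0.1, 0.1, -3.8]
finger_gap: 0.0278
t: 7.5
tcp_pos: [0.5613, 0.2161, 0.0777]
tool_rot: [[0.918, 0.396, 0.0], [0.396, -0.918, -0.001], [0.0, 0.001, -1.0]]
wrist_force: [0.6, -2.0, -2.9]
finger_gap: 0.0276
```

```bash
python3 -m creep '[[[0,-0.1,0,0,0,0,0],[0,-0.1,0,0,0,0,0]]]'
```

```text
t: 7.67
tcp_pos: [0.5612, 0.2163, 0.0777]
tool_rot: [[0.918, 0.396, 0.001], [0.396, -0.918, -0.002], [0.0, 0.002, -1.0]]
wrist_force: [2.5, -4.6, -4.3]
finger_gap: 0.0274
```

Contact with the closed end. Ease off 1 mm and lower until the flange meets the base.

```bash
python3 -m creep '[[[0,0.1,0,0,0,0,0],[0,0.12,0.1,0,0,0,0],[0,0.12,0.3,0,0,0,0],[0,0.12,0.5,0,0,0,0],[0,0.12,0.6,0,0,0,0],[0,0.12,0.6,0,0,0,0]]]'
python3 -m creep '[[[0,0,0.05,0,0,0,0],[0,0,0.1,0,0,0,0],[0,0,0.1,0,0,0,0]]]'
```

```text
t: 8.17
tcp_pos: [0.5612, 0.2161, 0.0712]
tool_rot: [[0.918, 0.397, -0.0], [0.397, -0.918, -0.0], [-0.0, -0.0, -1.0]]
wrist_force: [0.8, -1.2, -4.8]
finger_gap: 0.0275
t: 8.42
tcp_pos: [0.5613, 0.2161, 0.0706]
tool_rot: [[0.918, 0.397, -0.0], [0.397, -0.918, -0.0], [-0.0, -0.0, -1.0]]
wrist_force: [0.5, -2.0, -3.2]
finger_gap: 0.0277
```

```bash
python3 -m creep '[[[0,0,0.05,0,0,0,0],[0,0,0.1,0,0,0,0],[0,0,0.1,0,0,0,0]]]'
```

```text
t: 8.67
tcp_pos: [0.5614, 0.2162, 0.0706]
tool_rot: [[0.918, 0.397, 0.001], [0.397, -0.918, 0.0], [0.001, 0.0, -1.0]]
wrist_force: [-2.3, -1.8, 3.4]
finger_gap: 0.0276
```

Seated: the vertical force has changed sign. Release.

```bash
python3 -m creep '[[[0,0,-0.05,0,0,0,0],[0,0,-0.05,0,0,0,0.4],[0,0,-0.05,0,0,0,0.55],[0,0,-0.05,0,0,0,0.7],[0,0,-0.05,0,0,0,0.7],[0,0,-0.05,0,0,0,0.7],[0,0,-0.05,0,0,0,0.7],[0,0,-0.05,0,0,0,0.7]]]'
python3 - <<'E'
from h import *
c=ctrl.camera("scene");i=c["img"][:,:,::-1]
cv2.imwrite("pics/scene5.png",cv2.resize(i[230:420,270:480],None,fx=3.1,fy=3.1))
cv2.imwrite("pics/wrist5.png",ctrl.camera("wrist")["img"][:,:,::-1])
E
```

```text
t: 9.33
tcp_pos: [0.5613, 0.2162, 0.0701]
tool_rot: [[0.918, 0.397, -0.0], [0.397, -0.918, 0.0], [-0.0, -0.0, -1.0]]
wrist_force: [-0.6, 0.1, 0.1]
finger_gap: 0.0612
```

View pics/scene5.png

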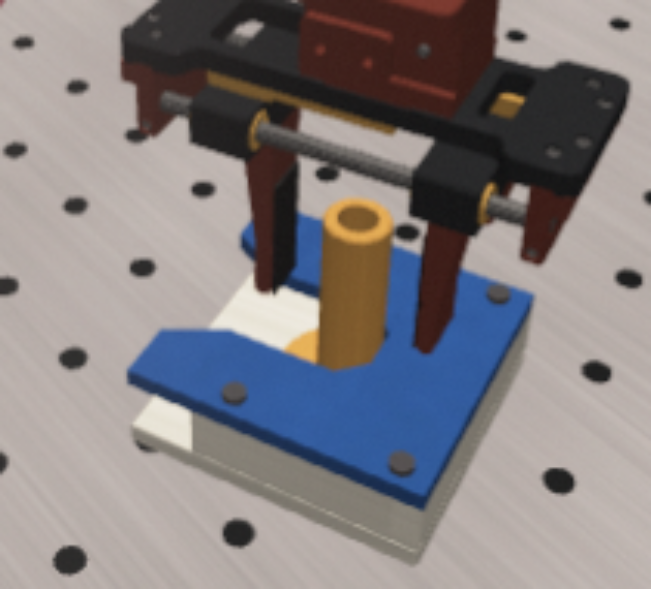

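View pics/wrist5.png

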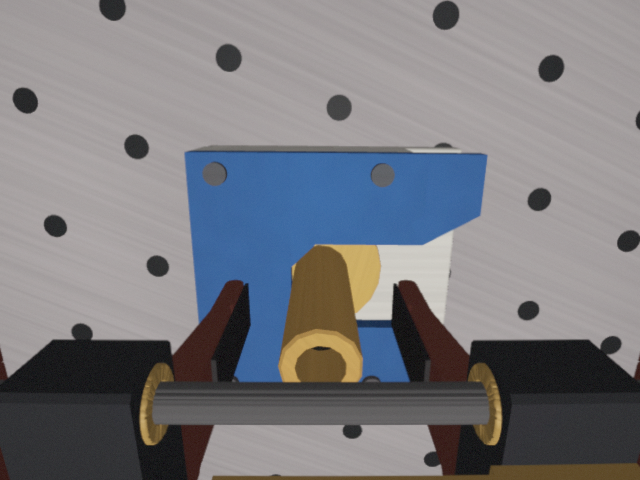

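The bush stands upright and free at the closed end (wrist ring at (320,360), jaws clear on both sides). Lift and retreat for a clear top view.

```bash
python3 -m creep '[[[0,0,-1,0,0,0,0.7],[0,0,-3,0,0,0,0.7],[0,0,-6,0,0,0,0.7],[0,0,-9,0,0,0,0.7],[0,0,-12,0,0,0,0.7],[0,0,-15,0,0,0,0.7],[0,2,-16,0,0,0,0.7],[-1,5,-16,0,0,0,0.7],[-2,8,-16,0,0,0,0.7],[-3,11,-16,0,0,0,0.7],[-4,14,-16,0,0,0,0.7],[-5,17,-16,0,0,0,0.7],[-6,20,-16,0,0,0,0.7],[-7,23,-16,0,0,0,0.7],[-8,26,-16,0,0,0,0.7],[-9,29,-16,0,0,0,0.7],[-10,32,-16,0,0,0,0.7],[-10,33,-16,0,0,0,0.7],[-10,33,-16,0,0,0,0.7],[-10,33,-16,0,0,0,0.7]]]'
python3 - <<'E'
from h import *
c=ctrl.camera("scene");i=c["img"][:,:,::-1]
cv2.imwrite("pics/scene6.png",i)
c=ctrl.camera("top");pickle.dump(c,open("top6.pkl","wb"));i=c["img"][:,:,::-1]
cv2.imwrite("pics/top6.png",i);cv2.imwrite("pics/top6n.png",cv2.resize(i[170:280,140:255],None,fx=5,fy=5,interpolation=cv2.INTER_CUBIC))
E
```

```text
t: 11.1
tcp_pos: [0.6005, -0.1262, 0.2304]
tool_rot: [[0.918, 0.396, 0.0], [0.396, -0.918, 0.001], [0.0, -0.001, -1.0]]
wrist_force: [-0.6, 0.6, -0.3]
finger_gap: 0.0617
```

View pics/scene6.png

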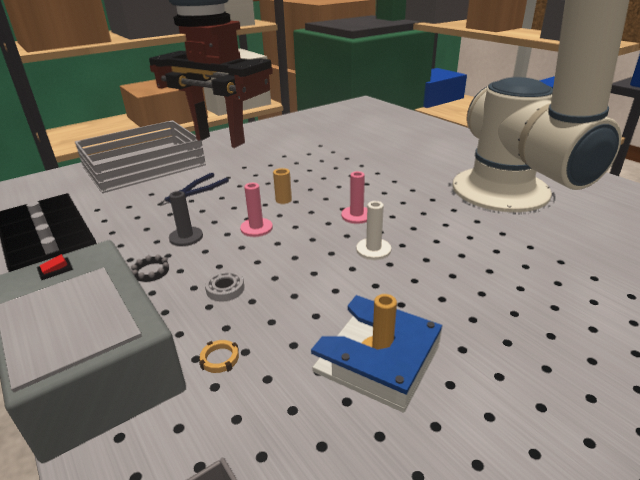

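View pics/top6.png

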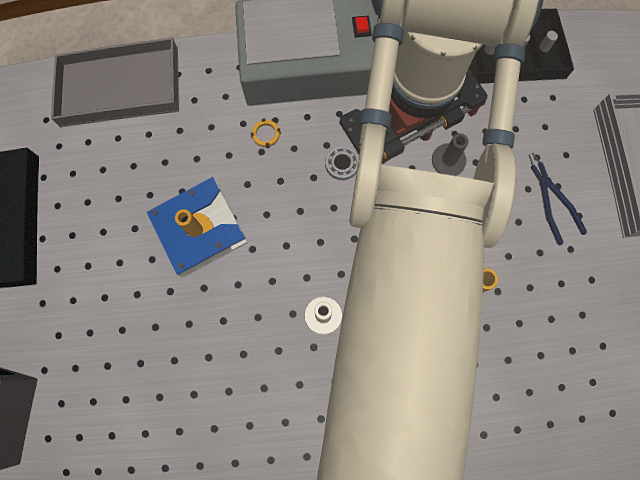

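View pics/top6n.png

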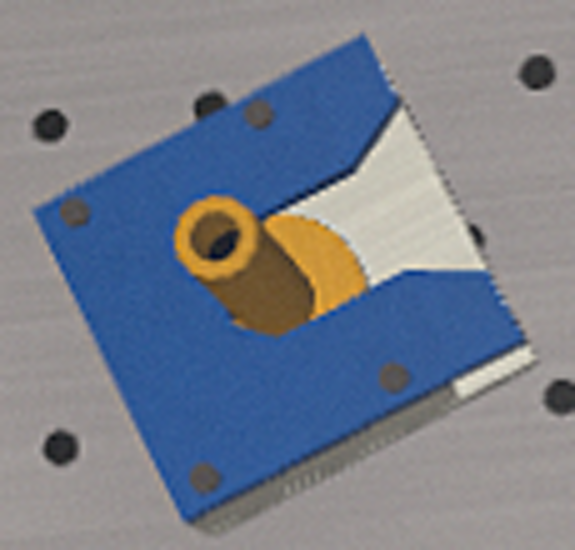

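```bash
python3 - <<'E'
from h import *
c=pickle.load(open("top6.pkl","rb"))
P,A,B,C,D=nest(c);q=B-A+C-D;x=q/np.linalg.norm(q);y=np.array([-x[1],x[0],0]);m=(A+D)/2
G=lambda a,b,z:world(c,a/5+140-.4,b/5+170-.4,z)
for n,a,b,z in(("ring",216,238,.105),("flange near edge",367,285,.017),("flange near edge",350,250,.017)):
    w=G(a,b,z)-m;print(n,G(a,b,z),"from seat mm",w@x*1e3-71,w@y*1e3)
E
```

```text
ring [0.55888978 0.2154585  0.105     ] from seat mm -0.2370206249012483 0.8559329436253241
flange near edge [0.56184999 0.18342114 0.017     ] from seat mm -30.899722707386033 10.600357141000629
flange near edge [0.57509898 0.18868607 0.017     ] from seat mm -31.207486247699137 -3.653089438981442
```

Bush centre measures within 1 mm of the seat, and the flange edge is 31–32 mm behind it, as expected. Everything else stands. Hand in.

```bash
python3 -c "
from plant import ctrl
print(ctrl.hand_in())"
```

```text
the job is handed in; nothing more can be done
None
```

The long brass flanged bush is loaded flange down in the blue nest, and I handed the job in at about 11 s of the 35 s allowed. I slid it in through the mouth with its flange under the plate until it touched the closed end, lowered it until it met the base, then released it and backed the arm away.

- **Position:** in the last top picture the bush's top ring centre is 0.2 mm along and 0.9 mm across from the seat. The flange edge lies 31 mm behind the seat against an expected 32 mm. Calibration is only good to about 2 mm.
- **Other parts:** the last scene picture shows the bush upright in the nest. The steel bush, the sleeve and the pink and white look-alikes are still standing where they were, judged by eye.
- **Forces:** readings at the end of each move showed at most about 6 N on the wrist; I did not see values in between.
- **Disagreement:** the wrist and top cameras differed by 2–3 mm on where the slot's centre line is. I went with a 2 mm sideways correction, well inside the 7 mm clearance on each side.

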